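# Tuck the fid under the clip of the pattern board

## Task

Put the fid (the flat off-white plastic tool for opening lead) away with its job: slide it lengthwise, either end first, under the sprung steel clip of the pattern board, on top of the pattern cards, until about 5 cm of it is covered by the clip. It should lie flat, straight in and near the middle of the clip, and stay there held by the clip.

Things in the scene. Friction and masses are not known exactly. Their poses are not given: they have to be found in the camera images.
- fid_center (a point): Centre of the fid, half-way up: flat off-white plastic bar with tapered ends, 128 mm long, 21 mm wide at most, 8 mm thick; 0.02 kg. It lies flat, so this point is 4 mm above what it lies on. Own y axis: along the fid, its ends at y = -64 and +64 mm (either may go in); x: across; z: up. Grasp it across its width, at the centre or up to 25 mm nearer the end that stays out.
- clip_mouth (a point): Middle of the clip's pressing line, on top of the cards, 10 mm above the bench. +x: the way in under the clip; y: along the pressing bar; z: up. The fixed wooden board runs from x = -120 to +90 mm, y = -65 to +65, the cards from -98 to +40, y = -48 to +48. The cards before the clip (x = -98 to -30) are free: lay the fid there along x and push.
- clip (a joint): Hinge of the clip: 0 shut, grows as it lifts (rad, to 0.7); about 0.12 with the fid in. Steel, 78 mm wide. Its bar (x = 0 at clip_mouth) is 1.5 mm over the cards, pressed down with 1.6 to 2.5 N; from it a lip rises to x = -30 mm, its underside 14 mm over the cards. The fid's end pushed in along +x wedges it up (under 6 N). Hinge at x = +55, stop at +65 mm; all lower than 45 mm over the bench.

How it is judged:
At the end, for the whole second after the job is handed in: The fid's inner end is at least 8 mm past the clip's pressing bar (38 mm or more behind the lip's edge), its centre is within 20 mm of the clip's middle line, it lies within 15 degrees of straight and 8 degrees of flat, and it holds the clip up (over 0.06 rad) (x of fid_center in the frame of clip_mouth between -0.056 and 0.01 m and y of fid_center in the frame of clip_mouth between -0.02 and 0.02 m and angle between the y axis of fid_center and the x axis of clip_mouth, either way round below 0.26 rad and angle between fid_center's own z axis and vertical below 0.15 rad and value of joint clip above 0.06 rad); the robot touches nothing.
It also fails if it takes over 37 s, if anything falls off the work surface, if the arm or the gripper's body presses on something with over 40 N, if the wrist force passes 120 N, or if a joint passes its speed limit or range.

## Robot

A 7-joint arm with a two-finger parallel gripper is mounted at the origin on a cart in front of the work surface, level with it; the furniture and walls round the work are solid. World frame = base frame: x ahead of the robot, y to its left, z up, the work surface at z = 0. Lengths are in m, angles in rad, forces in N, time in s.
With the tool pointing down it reaches from about 0.35 to 0.9 m from the base axis. Payload 8.1 kg.
Tool frame: the origin (TCP) lies midway between the tips of the shut fingers; the grasp point (between the pads) lies 19 mm behind it; x points along the fingers, z is the direction in which the jaws open and shut, and the axes are right-handed (so a half turn about x gives the same grasp; the last joint's range is limited). The gripper opens to 92 mm and grips with 3 to 60 N. Pads are 19 mm wide; open, the fingers measure 130 mm over their backs; the gripper's body (75 mm by 190 mm) begins 47 mm behind the grasp point.
Start: joints at [1.216, 0.434, 0.025, 1.573, -0.012, 1.134, -0.075], TCP at [0.156, -0.605, 0.227] pointing down, gripper open.
Joint ranges: [-2.62, 2.62], [-0.44, 2.09], [-1.27, 1.32], [0.08, 2.57], [-1.32, 4.46], [0.12, 2], [-2.74, 2.74]. Speed limits (rad/s): [2.22, 2.22, 3.01, 3.01, 3.14, 3.14, 3.14].

## Interface

Orientations are given as a rotation vector (axis times angle).
In Python, from cell import arm gives the robot as it stands. The module is installed in compiled form; this text tells all that it offers.
- The arm moves only by the tool move_arm, never from a script. Its argument "steps" is text: rows parted by semicolons, each of 5 numbers parted by spaces: the shift along the tool's x, y, z in m, then the turn about the tool's x in rad, then the closure in counts, from 0 (fully open) to 255 (shut). A call has 1 to 10 rows; each row is the pose to reach, as a shift and turn from the pose commanded when the call began, along the tool's axes at that moment; what a row does not reach only later rows make up. A row lasts 1/12 s, in which the tool goes at most 41.7 mm and 7.16 degrees, less where a joint would pass 70% of its speed; a pose out of reach is approached as far as the arm can. A call with a gripper value outside its range is refused whole. The fingers move at their own pace and stop on an object; "squeeze" is the grip in N (left out, the last holds). Time passes only in rows, so rows that repeat a pose let the fingers close. It gives the time, the measured TCP pose, the force and the opening at its end, in the units of the state.
- arm.observe(): the state, without advancing time (a new reading comes with each control period).
- arm.get_image(name): name is "scene" or "top"; returns a dict with "img" (480x640x3 uint8, blue, green, red), "z_map" (480x640 float32, m along the optical axis (not along the pixel's ray), 0 where there is no reading), "vfov" (degrees; the focal length in pixels is half the picture's height over the tangent of half this angle, whatever the lens; pixels are square), "cx", "cy" (the principal point, pixels), "extrinsics" (4x4, takes a point from camera to world coordinates). Camera axes: x right, y up, looking along -z (the intrinsics and any distortion apply to the point x, -y, -z); pixel columns grow to the right and rows downward; lengths in m; the calibration is good to about 2 mm. A picture is of the moment at which its call begins.
- arm.sign_off(): hands the job in, once; it reports no verdict.
The state is a dict: "clock": time; "joints": joint angles; "dq": joint speeds; "joint_efforts": joint torques, N m; "position": TCP position; "ee_rot": TCP orientation; "force": force on the tool from outside, world axes, zero at the start; "ft_torque": the same for the moment, N m; "width": opening from 0.0 (shut) to 1.0 (fully open).
Only numpy, scipy, OpenCV 4.12 (cv2) and the standard library are available. Lean on these libraries where they do the work, as an engineer would, in place of code of your own. Each camera call takes 0.05 s, during which the arm holds its last target.

## Working session

There is one attempt and no reset: what is moved stays moved. The work goes in short steps, Python scripts to look and compute and a tool call to move; the robot and the scene stay as the last step left them, time stands still between calls to the robot, and variables do not carry over. Pictures are saved under pics/ and viewed, and the job is handed in when it is done.

Besides the shell and the picture viewer there is one more tool, called after "Request:" as name(argument=value, ...), one argument or row to a line, values as JSON. move_arm: Moves the arm, as the interface text tells. Its arguments: {"type":"object","properties":{"steps":{"type":"string"},"squeeze":{"type":"number"}},"required":["steps"]}

```bash
mkdir -p pics
python3 - <<'E'
from cell import arm
import cv2,numpy as np,pickle
s=arm.observe();print(s)
for n in("scene","top"):
    d=arm.get_image(n);cv2.imwrite(f"pics/{n}0.png",d["img"]);pickle.dump(d,open(f"{n}0.pkl","wb"))
    print(n,{k:v for k,v in d.items() if k not in("img","z_map")})
E
```

```text
{'clock': 0.0, 'joints': array([ 1.21641977,  0.43521949,  0.02498554,  1.57411776, -0.01157827,
        1.13397917, -0.07507623]), 'dq': array([ 0.00025973,  0.000359  ,  0.0008939 , -0.00039845,  0.00044148,
       -0.00175906,  0.00061255]), 'joint_efforts': array([-2.52306418e-04, -6.67846942e+01,  9.84722301e-01, -3.14450955e+01,
       -6.04982302e-02,  4.29686846e-02,  1.46723060e-04]), 'position': array([ 0.15550421, -0.60481284,  0.2259393 ]), 'ee_rot': array([ 1.02267793,  1.31920287, -1.02129483]), 'force': array([ 0.56146572, -0.36895974, -0.15912099]), 'ft_torque': array([ 0.00559961, -0.002984  , -0.02804396]), 'width': 1.0002713967507884}
scene {'vfov': 53.25758666043907, 'cx': 320.00788521720057, 'cy': 230.05603896468097, 'extrinsics': array([[-0.62942202,  0.57719284, -0.52026565,  0.14785053],
       [-0.77685123, -0.48305289,  0.40393326,  0.33979682],
       [-0.01816844,  0.65841349,  0.75243709,  0.7215136 ],
       [ 0.        ,  0.        ,  0.        ,  1.        ]])}
top {'vfov': 44.28295117826807, 'cx': 319.02974596197015, 'cy': 248.12166842903366, 'extrinsics': array([[ 0.00160018,  0.98777078, -0.15590486,  0.43978545],
       [-0.99995995,  0.00295343,  0.00844866, -0.01376396],
       [ 0.0088058 ,  0.15588509,  0.98773594,  1.09790045],
       [ 0.        ,  0.        ,  0.        ,  1.        ]])}
```

View pics/scene0.png

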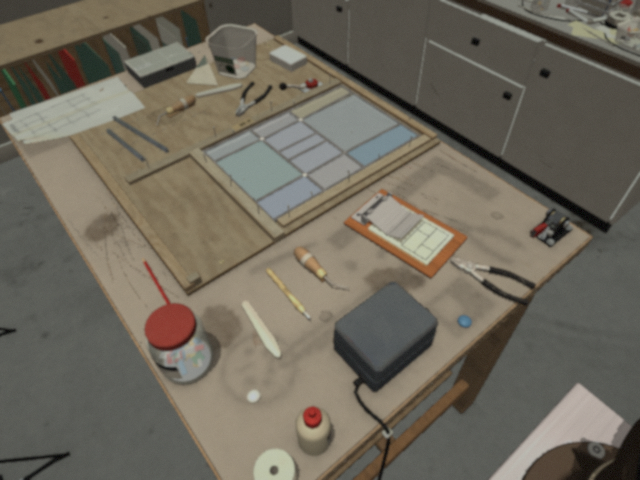

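View pics/top0.png

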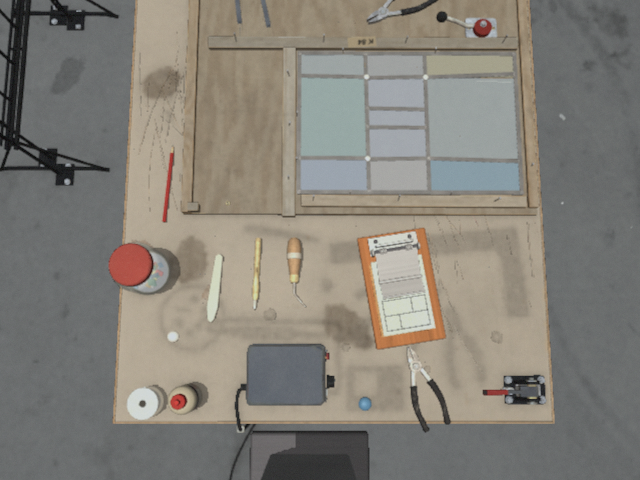

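The top view shows the fid at about (214,287) and the pattern board centred near (402,290). The clip is at about (396,243), with its mouth facing the robot. Next I'll measure these.

```bash
cat > h.py <<'E'
import numpy as np,cv2,pickle
def cloud(d):
    h,w=d["z_map"].shape;f=h/2/np.tan(np.radians(d["vfov"]/2))
    u,v=np.meshgrid(np.arange(w),np.arange(h));z=d["z_map"].astype(float)
    P=np.stack([(u-d["cx"])/f*z,-(v-d["cy"])/f*z,-z],-1)
    E=d["extrinsics"];W=P@E[:3,:3].T+E[:3,3];W[z==0]=np.nan
    return W
def fid(d,box,zr):
    W=cloud(d);im=d["img"].astype(int);u0,u1,v0,v1=box
    m=np.zeros(W.shape[:2],bool);m[v0:v1,u0:u1]=1
    g=im.min(-1);return W,m,g
E
python3 - <<'E'
from h import *
t=pickle.load(open("top0.pkl","rb"));s=pickle.load(open("scene0.pkl","rb"))
for d,pts in((t,[(214,287),(150,330),(400,330),(395,245),(310,310),(380,240),(410,237),(358,238),(425,228),(444,338),(377,349),(230,400),(285,375)]),(s,[(262,328),(230,300),(420,240),(376,210),(380,190),(465,238),(432,275),(346,222)])):
    W=cloud(d)
    for u,v in pts: print((u,v),np.round(W[v,u],4),d["img"][v,u])
    print()
# fid seg
for n,d,(u0,u1,v0,v1) in(("top",t,(195,235,240,335)),("scene",s,(232,292,290,365))):
    W=cloud(d);im=d["img"].astype(int)
    sub=im[v0:v1,u0:u1];m=(sub.min(-1)>150)
    q=W[v0:v1,u0:u1][m];q=q[~np.isnan(q[:,0])]
    r=cv2.minAreaRect(q[:,:2].astype(np.float32)*1000);print(n,m.sum(),r,np.percentile(q[:,2],[5,50,95]),q.mean(0))
    b=cv2.boxPoints(r);print(b)
E
python3 - <<'E'
import cv2
a=cv2.imread("pics/top0.png")[215:365,340:460];cv2.imwrite("pics/t1.png",cv2.resize(a,None,fx=4,fy=4,interpolation=cv2.INTER_CUBIC))
a=cv2.imread("pics/top0.png")[240:340,190:320];cv2.imwrite("pics/t2.png",cv2.resize(a,None,fx=5,fy=5,interpolation=cv2.INTER_CUBIC))
E
```

```text
(214, 287) [0.5385 0.1711 0.0072] [191 214 209]
(150, 330) [ 0.4597  0.2876 -0.    ] [149 168 178]
(400, 330) [ 0.4603 -0.1712  0.0118] [199 215 209]
(395, 245) [ 0.618  -0.1654  0.0087] [171 180 178]
(310, 310) [ 0.497  -0.0066 -0.0024] [142 160 171]
(380, 240) [ 0.6272 -0.1372  0.0105] [202 212 208]
(410, 237) [ 0.6323 -0.1928  0.0149] [114 118 119]
(358, 238) [ 0.6322 -0.0966  0.0029] [ 84 111 152]
(425, 228) [ 0.6526 -0.2244 -0.0012] [138 156 169]
(444, 338) [ 0.446  -0.252   0.0086] [103 125 156]
(377, 349) [ 0.4259 -0.1291  0.0078] [109 131 155]
(230, 400) [0.3347 0.1372 0.0016] [142 160 170]
(285, 375) [0.3836 0.0344 0.0851] [113 107 102]

(262, 328) [0.5339 0.1696 0.0074] [164 191 193]
(230, 300) [ 0.6224  0.1795 -0.0021] [123 142 154]
(420, 240) [ 0.4977 -0.1766  0.0067] [170 196 192]
(376, 210) [ 0.5972 -0.1517  0.0278] [153 163 169]
(380, 190) [ 0.6546 -0.2208 -0.0025] [ 76 106 148]
(465, 238) [ 0.4457 -0.2477  0.006 ] [ 58  90 139]
(432, 275) [ 0.4261 -0.1319  0.007 ] [ 54  86 134]
(346, 222) [ 0.6254 -0.0977  0.0065] [ 53  90 145]

top 821 ((552.0233154296875, 160.23565673828125), (151.63763427734375, 50.848384857177734), 0.9159441590309143) [-0.00213171  0.00733355  0.01171601] [0.54396209 0.16416543 0.00590029]
[[475.80774 184.4446 ]
 [476.6206  133.6027 ]
 [628.2389  136.02672]
 [627.426   186.8686 ]]
scene 507 ((537.1489868164062, 171.21099853515625), (16.25834846496582, 121.77508544921875), 83.90705871582031) [0.00514487 0.00723241 0.00913838] [0.53182002 0.1717271  0.00718935]
[[475.74255 169.59044]
 [596.8297  156.66505]
 [598.5554  172.83156]
 [477.46826 185.75694]]
```

Run:
```python
from h import *
t=pickle.load(open("top0.pkl","rb"))
W=cloud(t)
np.set_printoptions(linewidth=250)
print((W[228:275:3,370:432:3,2]*1000).round(0))
```

```text
[[ 1. -2.  3. -0.  2.  3. -3.  1. -1.  0. -3.  2.  1. -4. -0.  1.  1.  5. 11. -3. -1.]
 [-0. -5. -3. -0. -1. -2. -3. -3.  1. -3.  1.  8. 12.  6.  7.  8.  4. 11.  7.  2.  1.]
 [ 0. -1.  1. -1. -3.  4.  6.  9. 10. 11. 13. 12. 12. 12. 10.  8. 11. 10.  5.  3.  0.]
 [ 6.  7.  8. 13.  9. 11. 12.  9.  8. 13. 11. 11. 13. 11. 13.  9.  8.  7.  8.  2.  2.]
 [12. 13. 14. 13. 11. 12.  7.  9. 12. 10. 11. 12. 24. 22. 26. 12. 10.  7.  7.  5.  2.]
 [15. 11. 13. 10. 10. 11. 25. 26. 23. 25. 23. 21. 13. 15. 14. 12. 30.  9. 11. 10. -1.]
 [12.  9. 25. 25. 27. 21.  6. 16. 12. 12. 15. 26. 30. 30. 34. 29. 26.  7.  7. 10.  0.]
 [12. 11. 12. 11. 30. 32. 30. 32. 28. 28. 31. 31. 31. 31. 27. 22. 22.  9.  7.  4. -1.]
 [11. 31. 27. 28. 31. 32. 27. 32. 27. 27. 28. 27. 26. 28. 27. 22.  5.  8.  7.  7.  2.]
 [ 8. 30. 28. 28. 28. 27. 23. 25. 29. 25. 28. 26. 24. 27. 23. 25. 23. 11.  8.  4.  6.]
 [ 9. 10. 27. 26. 25. 25. 24. 24. 22. 23. 23. 27. 25. 26. 25. 24. 21. 12. 10. 10.  7.]
 [ 4.  7.  8. 25. 24. 25. 25. 22. 24. 21. 21. 20. 21. 23. 24. 23. 25. 12.  6. 10.  7.]
 [ 9.  9.  7. 20. 28. 22. 21. 21. 26. 23. 19. 23. 23. 22. 19. 22. 16. 13.  7.  8. 11.]
 [10. 10. 10. 23. 20. 20. 19. 20. 21. 18. 19. 18. 13. 20. 18. 19. 18.  8.  7. 14. 10.]
 [ 7. 11.  9. 17. 18. 21. 16. 20. 24. 18. 18. 22. 20. 15. 18. 19. 17. 12. 12. 10. 11.]
 [10.  7. 12. 18. 21. 18. 18. 17. 17. 14. 16. 16. 16. 12. 16. 15. 15. 11.  8.  7.  9.]]
```

View pics/t1.png

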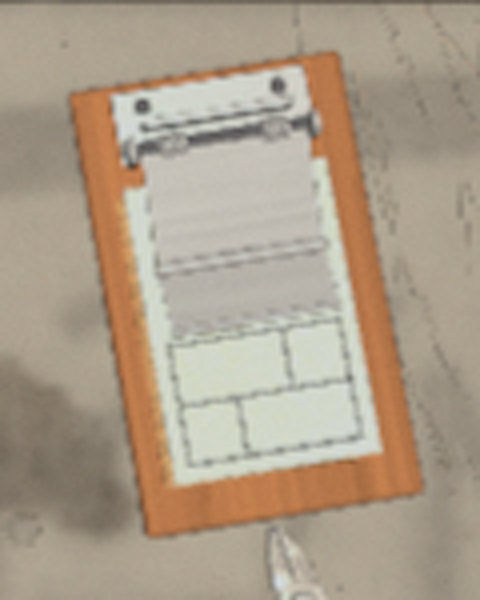

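View pics/t2.png

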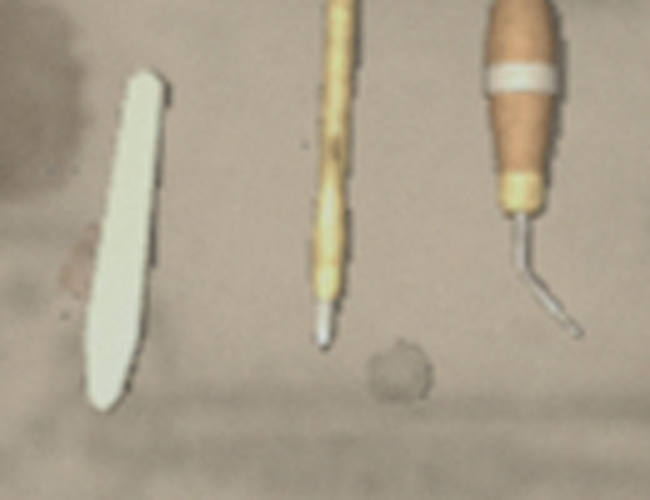

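```bash
cat >> h.py <<'E'
def ray(d,u,v,z):
    f=240/np.tan(np.radians(d["vfov"]/2));E=d["extrinsics"]
    r=E[:3,:3]@np.array([(u-d["cx"])/f,-(v-d["cy"])/f,-1]);k=(z-E[2,3])/r[2];return E[:3,3]+k*r
E
python3 - <<'E'
from h import *
t=pickle.load(open("top0.pkl","rb"));s=pickle.load(open("scene0.pkl","rb"))
def mask(d,f,box):
    u0,u1,v0,v1=box;m=np.zeros((480,640),np.uint8);m[v0:v1,u0:u1]=f(d["img"].astype(int)[v0:v1,u0:u1])
    n,l,st,_=cv2.connectedComponentsWithStats(m);k=1+np.argmax(st[1:,4]);return (l==k)
def go(d,m,z):
    c=max(cv2.findContours(m.astype(np.uint8),0,1)[0],key=len)[:,0]
    P=np.array([ray(d,u,v,z)[:2] for u,v in c])*1000
    r=cv2.minAreaRect(P.astype(np.float32));b=cv2.boxPoints(r)
    e=[b[1]-b[0],b[2]-b[1]];e=max(e,key=np.linalg.norm);a=np.arctan2(e[1],e[0])
    print(np.round(r[0],1),np.round(r[1],1),"long axis deg",np.degrees(a)%180)
orange=lambda i:(i[...,2]-i[...,0]>60)
white=lambda i:(i[...,0]>i[...,2]-12)&(i.min(-1)>130)
print("board");go(t,mask(t,orange,(350,455,220,355)),.009);go(s,mask(s,orange,(335,475,180,285)),.009)
print("fid");go(t,mask(t,white,(195,235,245,335)),.006);go(s,mask(s,white,(232,292,290,365)),.006)
# manual
for z,pts in((.008,[(357.5,238.2),(424.5,228),(446,338),(377.5,349.2)]),(.006,[(220,254.4),(210.2,322)])):
    P=[ray(t,*p,z)*1000 for p in pts];print(np.round(P,1),np.mean(P,0))
    for a,b in zip(P,P[1:]):print(np.linalg.norm(a-b),np.degrees(np.arctan2(*(a-b)[1::-1])))
E
```

```text
board
[ 538.8 -174.3] [208.5 128.5] long axis deg 9.439582
[ 535.5 -171.6] [207.  129.1] long axis deg 9.41367
fid
[496.9 174.4] [11.5 33.5] long axis deg 164.80907
[492.4 177.4] [2.5 0. ] long axis deg 5.2293854
[[ 630.9  -95.3    8. ]
 [ 650.8 -221.7    8. ]
 [ 446.  -255.8    8. ]
 [ 425.6 -130.     8. ]] [ 538.30571575 -175.68266897    8.        ]
128.02527223249277 98.94364753131524
207.62114416103807 9.431252636042961
127.40981165427901 -80.78969969296585
[[599.7 161.9   6. ]
 [474.3 176.4   6. ]] [536.99958955 169.13900076   6.        ]
126.24112849968564 -6.585916551227473
```

Run:
```python
from h import *
np.set_printoptions(linewidth=250,suppress=True)
t=pickle.load(open("top0.pkl","rb"));W=cloud(t)
print((W[345:400:3,400:445:3,2]*1000).round(0))
s=pickle.load(open("scene0.pkl","rb"));V=cloud(s)
print((V[252:290:2,450:500:3,2]*1000).round(0))
a=np.radians(9.43);C=np.array([.5523,-.1715]);
def loc(p): d=np.array(p[:2])-C;return np.round(1000*np.array([np.cos(a)*d[0]+np.sin(a)*d[1],-np.sin(a)*d[0]+np.cos(a)*d[1]]),1)
# pliers bodies in clip frame
for u,v,z in((408.7,347.5,.012),(404.5,361,.012),(421,361,.012),(412,352,.012)):print((u,v),loc(ray(t,u,v,z)))
print("bar",loc(ray(t,401,279.5,.0135)),"lip",loc(ray(t,404,297,.024)))
# clip sides in local frame: zoom pts bar ends
for x,y in((160,270),(326,243),(172,335),(338,312)):print(loc(ray(t,340+x/4,215+y/4,.014 if y<300 and x!=338 else .024)))
a1=cv2.resize(t["img"][335:435,380:460],None,fx=6,fy=6,interpolation=2);cv2.imwrite("pics/p1.png",a1)
a1=cv2.resize(s["img"][180:310,330:540],None,fx=3.5,fy=3.5,interpolation=2);cv2.imwrite("pics/p2.png",a1)
```

```text
[[ 8.  5. -3. -2.  5.  1.  1. -0. -2. -1.  3. -0.  1.  2.  1.]
 [-1.  2.  4. 13.  0. -0. -2.  3. -2.  3. -2.  1.  3.  0.  2.]
 [-2.  2.  2. 12. 13. -0. -1.  0. -1.  1. -4. -1. -3.  1.  3.]
 [-2. -0.  3. 11. 16. 14.  3. -1. -4. -2. -1. -1. -5. -2.  2.]
 [-3.  1. -1. 11. 11. 13. 12.  4. -2.  3. -4.  1. -1. -3.  1.]
 [ 1. -0.  0. 13. 11. 14. 14.  1. -1.  2.  1.  2.  1.  0.  1.]
 [ 1.  3.  3. 13. 13. 12. 14. 13. -1. -1.  1. -1. -2. -2.  1.]
 [ 3.  1.  1.  6. 14. 12. 16.  8.  1.  3. -2. -3.  1.  3. -2.]
 [ 2.  4.  2. -2. 11. 18. 12. 11. 13.  3. -1.  1.  2.  1. -3.]
 [ 4. -1. -1.  1.  7. 12. 15. 13. 13.  2.  0.  6. -1.  3.  3.]
 [-0.  3.  0.  1. 12. 14. -2.  2.  8.  9. -0. -2.  4.  2.  3.]
 [ 3. -1.  1.  2. 13. 12.  1. -2.  4. 15. 10. -0.  5. -2. -3.]
 [ 0.  2.  2. -0. 11.  9.  1. -2.  1. -4.  9. 13.  4.  2. -1.]
 [ 4.  0. -3. -3. 12. 13.  2.  3. -1.  0.  9. 12.  9.  0.  1.]
 [ 0. -4.  3.  0. 14.  8. -1. -2.  2. -2. -1. 12. 13.  2.  2.]
 [ 1. -0.  0.  1. 12. 10. -3. -2.  2.  4.  1. 10. 11. 12. -3.]
 [-2.  2. -2. -2. 14. 14.  1. -2. -1. -0.  2. -1. 12. 15.  1.]
 [ 2. -1. -0.  1.  7. 11.  1.
[... 949 characters left out ...]

 [-0. -1. -3. -2. -2. -1. -2. -5.  7. 12. 10. -2.  0.  0. -5. -2. -2.]
 [-1. -5. -0. -3. -2. -3. -0. -1. -1.  8. 10.  9. -2. -1. -1. -2. -2.]
 [-2.  1. -1. -1. -1. -2. -0. -2. -2.  1.  6.  6. 14. -1. -3. -3. -0.]
 [-2. -1. -3.  0. -0. -2. -2. -2. -1. -2.  2. 10. 11. 12.  0. -3.  0.]
 [-3. -2. -0. -2. -1. -2. -1. -0. -1. -3. -1.  5. 10.  9. 12.  1. -2.]
 [-3. -2. -3. -1. -1. -2. -2. -2.  0. -4. -3.  1.  9. 11. 11.  9.  1.]
 [-2. -3. -2. -2.  1. -2. -2. -1.  1. -2. -0. -4. -2.  7. 12. 10. 11.]]
(408.7, 347.5) [-124.3    5.6]
(404.5, 361) [-146.8   17.6]
(421, 361) [-151.6  -12. ]
(412, 352) [-133.2    1.1]
bar [-0.1 -3.2] lip [-33.3  -1. ]
[ 0.6 36.2]
[  0.6 -41.8]
[-30.2  37.4]
[-32.2 -39.3]
```

View pics/p1.png

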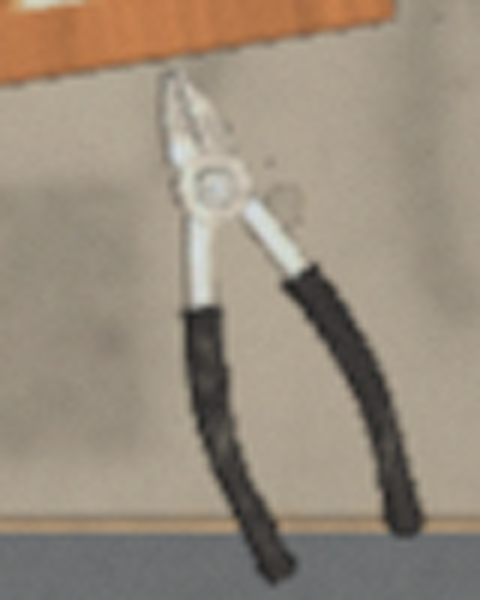

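View pics/p2.png

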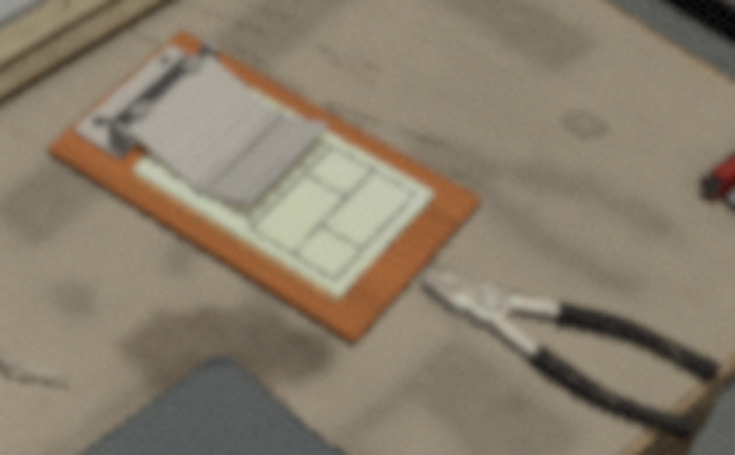

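```bash
cat >> h.py <<'E'
from scipy.spatial.transform import Rotation as Ro
A=np.radians(9.43);C=np.array([.5523,-.1715])
def c2w(x,y): return C+[np.cos(A)*x-np.sin(A)*y,np.sin(A)*x+np.cos(A)*y]
def w2c(p): d=np.array(p[:2])-C;return np.array([np.cos(A)*d[0]+np.sin(A)*d[1],-np.sin(A)*d[0]+np.cos(A)*d[1]])
def plan(st,xyz,jaw):  # jaw: world yaw deg of tool z (mod 180); from state
    R=Ro.from_rotvec(st["ee_rot"]).as_matrix()
    d=R.T@(np.array(xyz)-st["position"])
    y0=np.degrees(np.arctan2(R[1,2],R[0,2]));dy=(jaw-y0+90)%180-90
    t=dy*np.sign(R[2,0])
    print("toolx",R[:,0].round(4),"jaw yaw",y0.round(2),"turn need",np.radians(t).round(4),"shift",d.round(4),"tool y",R[:,1].round(3))
E
python3 - <<'E'
from h import *
from cell import arm
st=arm.observe()
u=np.array([np.cos(np.radians(-6.4)),np.sin(np.radians(-6.4))])
g=np.array([.537,.170])-.008*u;print(g)
plan(st,[*g,.12],83.6)
for p in((410,366.7),(407.5,347.5),(410.8,386.7)):
  print(w2c(ray(pickle.load(open("top0.pkl","rb")),*p,.012))*1000)
E
```

```text
[0.52904986 0.17089175]
toolx [-4.0e-04  1.3e-03 -1.0e+00] jaw yaw -75.58 turn need 0.3634 shift [ 0.1069  0.5549 -0.6582] tool y [ 0.968  0.249 -0.   ]
[-158.35385793    9.60319333]
[-123.95066978    7.7224945 ]
[-193.30054127   14.75061336]
```

Request:
move_arm(
  steps="0 0.555 -0.658 0.363 0;0 0.555 -0.658 0.363 0;0 0.555 -0.658 0.363 0;0 0.555 -0.658 0.363 0;0 0.555 -0.658 0.363 0;0 0.555 -0.658 0.363 0;0 0.555 -0.658 0.363 0;0 0.555 -0.658 0.363 0;0 0.555 -0.658 0.363 0;0 0.555 -0.658 0.363 0",
  squeeze=30,
)

```text
clock: 0.93
position: [0.3367, -0.228, 0.2267]
ee_rot: [1.291, 1.154, -1.291]
force: [1.6, -0.5, 0.4]
width: 0.996
```

Run:
```python
from h import *
from cell import arm
st=arm.observe();print(st["clock"],st["position"],st["joints"])
plan(st,[.529,.171,.10],83.6)
```

```text
0.9333 [ 0.33672788 -0.22795593  0.22673638] [ 0.61295441  0.08702112 -0.1603023   2.05333456  0.01675911  1.0022291
 -1.23803753]
toolx [ 1.e-04 -3.e-04 -1.e+00] jaw yaw -96.39 turn need 0.0002 shift [ 0.1266  0.1467 -0.4179] tool y [ 0.994 -0.111  0.   ]
```

Request:
move_arm(
  steps="0.03 0.147 -0.418 0 0;0.03 0.147 -0.418 0 0;0.03 0.147 -0.418 0 0;0.03 0.147 -0.418 0 0;0.03 0.147 -0.418 0 0;0.03 0.147 -0.418 0 0;0.03 0.147 -0.418 0 0;0.03 0.147 -0.418 0 0;0.03 0.147 -0.418 0 0;0.03 0.147 -0.418 0 0",
)

```text
clock: 1.77
position: [0.5175, 0.1463, 0.1981]
ee_rot: [1.29, 1.154, -1.291]
force: [1.5, 0.5, 0.7]
width: 0.999
```

Request:
move_arm(
  steps="0 0 0 0 80;0 0 0 0 80;0 0 0 0 80",
)

```text
clock: 2.02
position: [0.5167, 0.1441, 0.1979]
ee_rot: [1.289, 1.155, -1.292]
force: [-0.2, -1.7, 0.0]
width: 0.833
```

Run:
```python
from h import *
from cell import arm
st=arm.observe();print(st["clock"],st["position"],st["width"],st["dq"].round(3))
plan(st,[.529,.171,.004],83.6)
for n in("top","scene"):
    d=arm.get_image(n);a=d["img"];pickle.dump(d,open(n+"1.pkl","wb"))
    b=(a[220:360,150:310] if n=="top" else a[270:400,190:340])
    cv2.imwrite(f"pics/{n}1.png",cv2.resize(b,None,fx=4,fy=4,interpolation=2))
```

```text
2.0167 [0.51666157 0.14405413 0.19794102] 0.8325764890211838 [ 0.027 -0.019  0.013  0.013 -0.     0.002  0.001]
toolx [-1.5e-03 -9.0e-04 -1.0e+00] jaw yaw -96.35 turn need 0.0008 shift [ 0.1939  0.0095 -0.0283] tool y [ 0.994 -0.111 -0.001]
```

Request:
move_arm(
  steps="0.02 0.0095 -0.028 0 80;0.05 0.0095 -0.028 0 80;0.085 0.0095 -0.028 0 80;0.12 0.0095 -0.028 0 80;0.14 0.0095 -0.028 0 80;0.14 0.0095 -0.028 0 80;0.14 0.0095 -0.028 0 80",
)

```text
clock: 2.7
position: [0.5292, 0.1698, 0.0585]
ee_rot: [1.29, 1.154, -1.294]
force: [0.6, -0.3, 0.8]
width: 0.686
```

Run:
```python
from h import *
from cell import arm
st=arm.observe();print(st["clock"],st["position"],st["width"],st["dq"].round(3))
plan(st,[.529,.171,.002],83.6)
d=arm.get_image("scene");a=d["img"][250:400,190:340]
cv2.imwrite("pics/s2.png",cv2.resize(a,None,fx=4,fy=4,interpolation=2))
```

```text
2.7 [0.52924901 0.16978956 0.05846304] 0.6860159132258388 [-0.    -0.036 -0.017 -0.039 -0.006  0.011  0.004]
toolx [-0.0016 -0.0011 -1.    ] jaw yaw -96.47 turn need -0.0011 shift [ 0.0565 -0.0003 -0.0012] tool y [ 0.994 -0.113 -0.001]
```

View pics/s2.png

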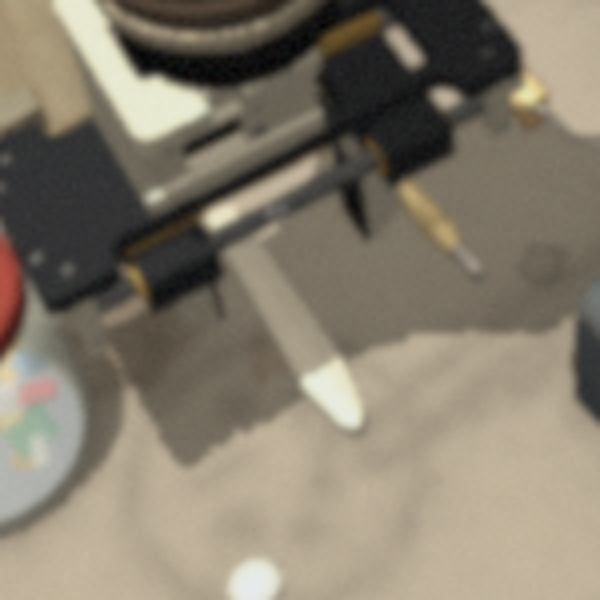

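Run:
```python
from h import *
for n,box in(("top",(105,185,230,310)),("scene",(135,220,295,390))):
    W=cloud(pickle.load(open(n+"0.pkl","rb")));u0,u1,v0,v1=box
    q=W[v0:v1,u0:u1].reshape(-1,3);q=q[(q[:,2]>.015)&(q[:,2]<.25)]
    for lo in(.015,.04,.06,.08,.1,.12):
        s=q[(q[:,2]>lo)&(q[:,2]<lo+.02)]
        if len(s)>5:print(n,lo,len(s),np.percentile(s,[2,98],axis=0).round(3).tolist())
```

```text
top 0.015 122 [[0.523, 0.25, 0.016], [0.597, 0.294, 0.034]]
top 0.04 140 [[0.523, 0.25, 0.04], [0.596, 0.293, 0.06]]
top 0.06 147 [[0.523, 0.25, 0.06], [0.595, 0.294, 0.079]]
top 0.08 407 [[0.524, 0.251, 0.081], [0.606, 0.319, 0.1]]
top 0.1 1130 [[0.53, 0.258, 0.101], [0.599, 0.325, 0.12]]
top 0.12 534 [[0.535, 0.262, 0.12], [0.596, 0.323, 0.124]]
scene 0.015 338 [[0.522, 0.257, 0.015], [0.552, 0.336, 0.035]]
scene 0.04 372 [[0.522, 0.257, 0.041], [0.554, 0.337, 0.06]]
scene 0.06 406 [[0.522, 0.257, 0.061], [0.557, 0.337, 0.08]]
scene 0.08 790 [[0.522, 0.255, 0.081], [0.571, 0.336, 0.1]]
scene 0.1 1991 [[0.53, 0.263, 0.101], [0.595, 0.328, 0.12]]
scene 0.12 34 [[0.533, 0.269, 0.12], [0.59, 0.321, 0.121]]
```

Run:
```python
from h import *
t=pickle.load(open("top0.pkl","rb"))
for z,x in((.006,253),(.006,258.6),(.006,208),(.006,220)):print(x,ray(t,x,292,z).round(4))
for v in(280,292,300):
    print(v,t["img"][v,200:262].astype(int).min(-1).tolist())
```

```text
253 [0.5296 0.099  0.006 ]
258.6 [0.5296 0.0886 0.006 ]
208 [0.5294 0.1821 0.006 ]
220 [0.5294 0.1599 0.006 ]
280 [138, 136, 141, 140, 141, 141, 141, 143, 148, 145, 141, 163, 190, 188, 193, 193, 192, 193, 193, 179, 134, 121, 145, 149, 152, 152, 152, 150, 151, 149, 151, 150, 150, 151, 152, 151, 151, 152, 152, 150, 150, 149, 151, 153, 152, 151, 151, 153, 151, 149, 151, 152, 138, 126, 153, 180, 169, 138, 105, 118, 152, 150]
292 [141, 140, 137, 131, 128, 128, 128, 131, 136, 169, 192, 194, 195, 191, 194, 193, 195, 194, 173, 119, 89, 125, 149, 146, 150, 149, 150, 151, 148, 149, 150, 150, 151, 151, 150, 150, 152, 152, 152, 151, 153, 152, 152, 151, 152, 153, 152, 154, 152, 152, 154, 139, 121, 124, 145, 150, 135, 119, 93, 105, 138, 150]
300 [144, 148, 148, 147, 149, 148, 142, 151, 183, 195, 193, 194, 195, 195, 197, 196, 196, 183, 138, 109, 131, 135, 137, 139, 144, 144, 143, 147, 148, 148, 149, 149, 149, 150, 152, 150, 152, 149, 149, 149, 149, 150, 151, 151, 151, 150, 150, 150, 151, 149, 149, 150, 145, 154, 173, 164, 119, 92, 126, 151, 151, 152]
```

Run:
```python
from h import *
from cell import arm
plan(arm.observe(),[.530,.154,.0585],83.6)
```

```text
toolx [ 9.e-04 -0.e+00 -1.e+00] jaw yaw -96.45 turn need -0.0009 shift [0.0012 0.0016 0.0165] tool y [ 0.994 -0.112  0.001]
```

Request:
move_arm(
  steps="0 0.0015 0.0165 0 89;0 0.0015 0.0165 0 89;0 0.0015 0.0165 0 89;0 0.0015 0.0165 0 89;0.01 0.0015 0.0165 0 89;0.02 0.0015 0.0165 0 89;0.02 0.0015 0.0165 0 89;0.02 0.0015 0.0165 0 89",
)

```text
clock: 3.42
position: [0.5284, 0.1548, 0.0374]
ee_rot: [1.289, 1.156, -1.292]
force: [-1.0, 0.5, 0.1]
width: 0.653
```

Run:
```python
from h import *
from cell import arm
st=arm.observe();print(st["force"],st["width"],st["position"])
plan(st,[.530,.154,.003],83.6)
for n in("top","scene"):
    a=arm.get_image(n)["img"]
    b=(a[200:350,100:300] if n=="top" else a[220:380,130:330])
    cv2.imwrite(f"pics/{n}3.png",cv2.resize(b,None,fx=3.5,fy=3.5,interpolation=2))
```

```text
[-0.98202182  0.53043805  0.11781457] 0.6534258349878652 [0.52843695 0.15478667 0.03742775]
toolx [-2.2e-03 -6.0e-04 -1.0e+00] jaw yaw -96.33 turn need 0.0011 shift [0.0344 0.0017 0.0006] tool y [ 0.994 -0.11  -0.002]
```

View pics/scene3.png

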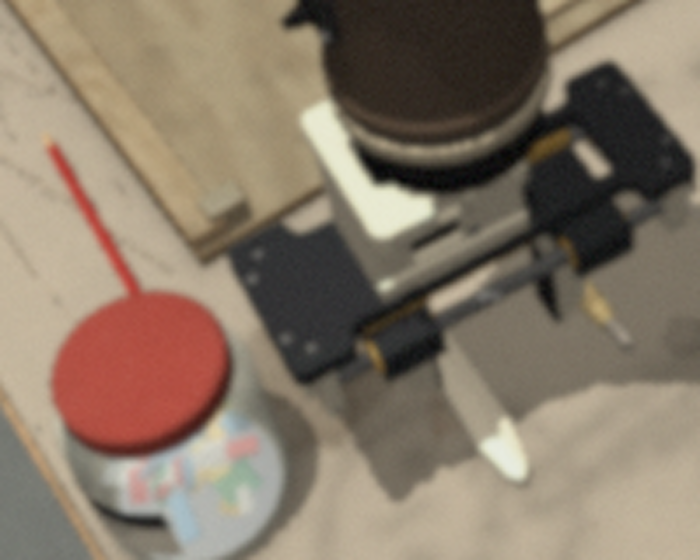

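View pics/top3.png

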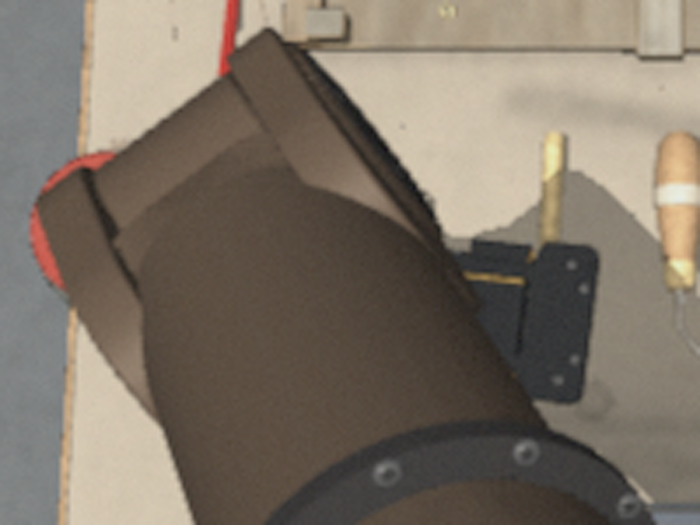

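Run:
```python
from h import *
from cell import arm
d=arm.get_image("top");W=cloud(d)
for u,v in((125,280),(140,260),(120,265),(150,300),(170,250),(145,310)):print((u,v),W[v,u].round(3))
W=cloud(arm.get_image("scene"))
q=W.reshape(-1,3);q=q[(q[:,0]>.515)&(q[:,0]<.61)&(q[:,1]>.24)&(q[:,1]<.35)&(q[:,2]>.13)]
print(len(q),np.percentile(q[:,2],[0,2,10,50]) if len(q) else "")
q=W.reshape(-1,3);q=q[(q[:,0]>.45)&(q[:,0]<.62)&(q[:,1]>.23)&(q[:,1]<.26)&(q[:,2]>.06)]
print(len(q),np.percentile(q,[0,5,50,95,100],axis=0).round(3))
```

```text
(125, 280) [0.503 0.184 0.481]
(140, 260) [0.528 0.178 0.451]
(120, 265) [0.522 0.198 0.458]
(150, 300) [0.479 0.145 0.525]
(170, 250) [0.534 0.138 0.483]
(145, 310) [0.47  0.152 0.514]
223 [0.1358751  0.13740066 0.14360306 0.14549289]
881 [[0.498 0.23  0.062]
 [0.499 0.231 0.091]
 [0.526 0.241 0.145]
 [0.567 0.257 0.147]
 [0.575 0.26  0.149]]
```

Run:
```python
from h import *
from cell import arm
W=cloud(arm.get_image("scene"))
q=W.reshape(-1,3);q=q[(q[:,0]>.45)&(q[:,0]<.62)&(q[:,1]>.2)&(q[:,1]<.35)&(q[:,2]>.132)&(q[:,2]<.16)]
for x in np.arange(.49,.6,.01):
    s=q[abs(q[:,0]-x)<.005]
    if len(s)>3:print(x.round(3),np.percentile(s[:,1],[95,100]).round(4),np.percentile(s[:,2],[2,50]).round(3), "jar edge",(.293-np.sqrt(max(0,.043**2-(x-.562)**2))).round(4))
```

```text
0.5 [0.2506 0.2522] [0.133 0.144] jar edge 0.293
0.51 [0.2502 0.2523] [0.137 0.146] jar edge 0.293
0.52 [0.2493 0.2511] [0.144 0.146] jar edge 0.2838
0.53 [0.248  0.2502] [0.143 0.146] jar edge 0.2643
0.54 [0.2471 0.2491] [0.143 0.146] jar edge 0.2561
0.55 [0.2458 0.248 ] [0.144 0.146] jar edge 0.2517
0.56 [0.2455 0.2467] [0.142 0.146] jar edge 0.25
0.57 [0.2439 0.2454] [0.144 0.146] jar edge 0.2508
```

Request:
move_arm(
  steps="0.01 0.001 0.001 0 89;0.02 0.001 0.001 0 89;0.028 0.001 0.001 0 89;0.033 0.001 0.001 0 89;0.034 0.001 0.001 0 89;0.034 0.001 0.001 0 89",
)

```text
clock: 4.17
position: [0.5298, 0.1535, 0.0038]
ee_rot: [1.29, 1.155, -1.292]
force: [0.6, -0.5, 0.9]
width: 0.647
```

Request:
move_arm(
  steps="0.0005 0 0 0 110;0.001 0 0 0 130;0.001 0 0 0 150;0.001 0 0 0 170;0.001 0 0 0 190;0.001 0 0 0 210;0.001 0 0 0 230;0.001 0 0 0 230;0.001 0 0 0 230;0.001 0 0 0 230",
  squeeze=30,
)

```text
clock: 5.0
position: [0.5303, 0.1536, 0.0037]
ee_rot: [1.291, 1.154, -1.291]
force: [-1.0, 0.2, 2.1]
width: 0.194
```

Request:
move_arm(
  steps="0 0 0 0 230;0 0 0 0 230;0 0 0 0 230",
)

```text
clock: 5.25
position: [0.5303, 0.1536, 0.0037]
ee_rot: [1.291, 1.154, -1.291]
force: [-0.5, 0.1, 4.0]
width: 0.199
```

Request:
move_arm(
  steps="-0.01 0 0 0 230;-0.03 0 0 0 230;-0.06 0 0 0 230;-0.09 0 0 0 230;-0.12 0 0 0 230;-0.14 0 0 0 230;-0.14 0 0 0 230",
)

```text
clock: 5.83
position: [0.5324, 0.1546, 0.1486]
ee_rot: [1.296, 1.151, -1.285]
force: [1.2, 1.4, 0.1]
width: 0.194
```

Run:
```python
from h import *
from cell import arm
st=arm.observe();print(st["force"],st["width"],st["position"])
c=c2w(-106,19.5);print
# target: fid centre at clip (-100,19), yaw -7.5deg in clip; grasp 7 behind
f=np.radians(9.43-7.5);u=np.array([np.cos(f),np.sin(f)])
g=c2w(-.100,.019)-.007*u;print(g)
plan(st,[*g,.15],90+9.43-7.5)
d=arm.get_image("scene");a=d["img"];pickle.dump(d,open("scene4.pkl","wb"))
cv2.imwrite("pics/s4.png",cv2.resize(a[150:380,150:400],None,fx=2.5,fy=2.5,interpolation=2))
```

```text
[1.189984   1.36370512 0.11724871] 0.19396765828492646 [0.53243925 0.1546454  0.14855993]
[ 0.44354231 -0.16937676]
toolx [ 0.0067  0.0022 -1.    ] jaw yaw -96.38 turn need -0.145 shift [-0.0027 -0.0523  0.3319] tool y [ 0.994 -0.111  0.006]
```

View pics/s4.png

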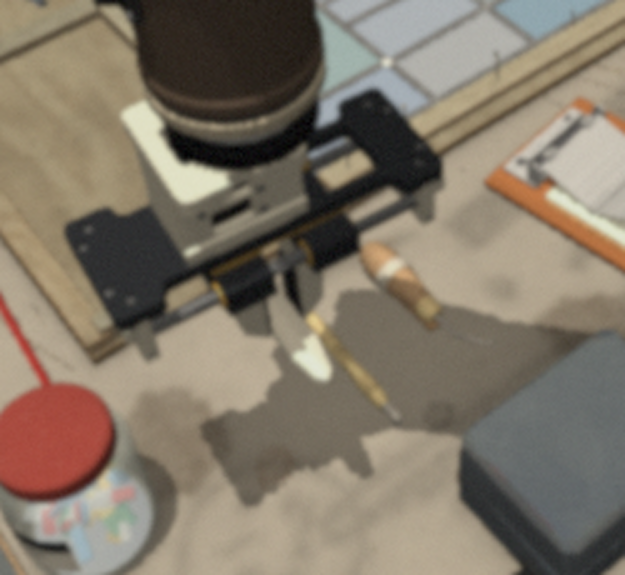

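Request:
move_arm(
  steps="0 -0.052 0.332 -0.145 230;0 -0.052 0.332 -0.145 230;0 -0.052 0.332 -0.145 230;0 -0.052 0.332 -0.145 230;0 -0.052 0.332 -0.145 230;0 -0.052 0.332 -0.145 230;0 -0.052 0.332 -0.145 230;0 -0.052 0.332 -0.145 230;0 -0.052 0.332 -0.145 230;0 -0.052 0.332 -0.145 230",
)

```text
clock: 6.72
position: [0.4397, -0.1735, 0.1426]
ee_rot: [1.188, 1.224, -1.191]
force: [0.4, 0.5, -0.2]
width: 0.194
```

Request:
move_arm(
  steps="0.03 0 0 0 230;0.06 0 0 0 230;0.08 0 0 0 230;0.08 0 0 0 230",
)

```text
clock: 7.05
position: [0.4392, -0.168, 0.0599]
ee_rot: [1.182, 1.233, -1.186]
force: [-0.9, 0.2, -1.4]
width: 0.194
```

Run:
```python
from h import *
from cell import arm
st=arm.observe();print(st["force"],st["width"],st["position"])
plan(st,[.4435,-.1694,.03],90+9.43-7.5)
for n in("top","scene"):
    d=arm.get_image(n);a=d["img"];pickle.dump(d,open(n+"5.pkl","wb"))
    b=(a[220:400,330:490] if n=="top" else a[140:310,300:500])
    cv2.imwrite(f"pics/{n}5.png",cv2.resize(b,None,fx=3.3,fy=3.3,interpolation=2))
```

```text
[-0.92834905  0.16833546 -1.37024272] 0.19410379050022894 [ 0.43918543 -0.16803557  0.05993427]
toolx [-0.0065  0.0031 -1.    ] jaw yaw -87.93 turn need 0.0025 shift [0.0299 0.0045 0.0016] tool y [ 0.999  0.036 -0.006]
```

View pics/scene5.png

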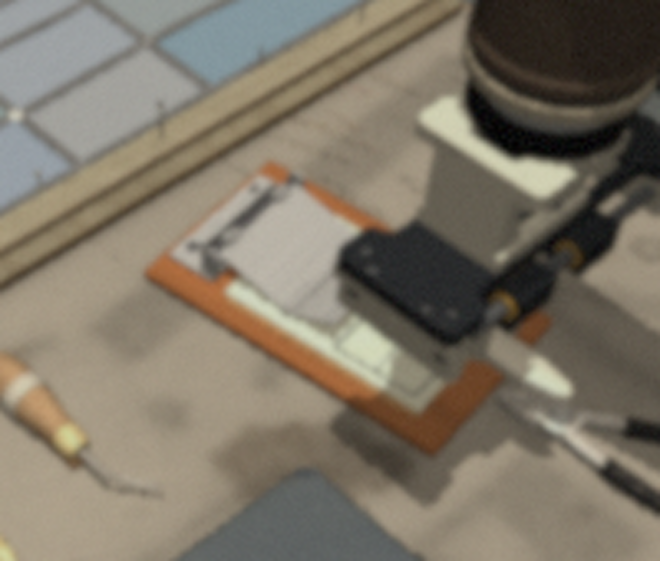

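View pics/top5.png

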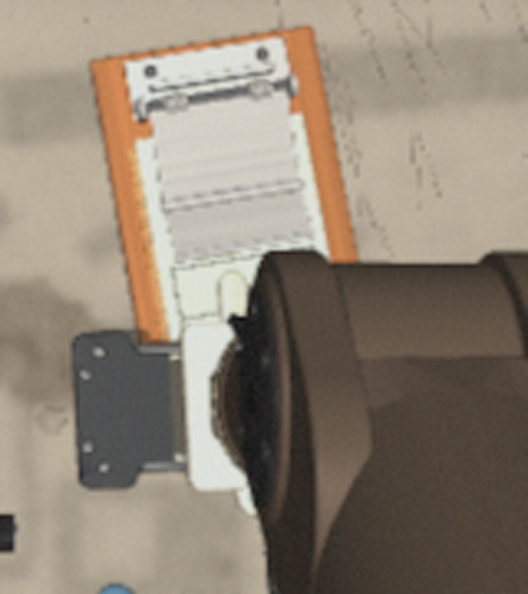

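Run:
```python
from h import *
t=pickle.load(open("top5.pkl","rb"));s=pickle.load(open("scene5.pkl","rb"))
R=[ray(t,400.6,302.4,.062),ray(t,407.3,375.2,.062),ray(s,300+572/3.3,140+392/3.3,.06)]
for p in R:print(p.round(4),(w2c(p)*1000).round(1))
d=R[0]-R[2];print(np.linalg.norm(d),np.degrees(np.arctan2(d[1],d[0])))
p=np.array([.4392,-.168]);print(w2c(p)*1000)
im=t["img"].astype(int)[296:306,390:420].min(-1);print(im)
W=cloud(t);print((W[300:320:3,398:404,2]*1000).round())
W=cloud(s);print((W[250:262:2,466:474,2]*1000).round())
```

```text
[ 0.5073 -0.1659  0.062 ] [-43.5  12.9]
[ 0.3822 -0.175   0.062 ] [-168.3   24.4]
[ 0.3833 -0.1774  0.06  ] [-167.6   21.8]
0.12449898387264839 5.307475058089462
[-110.9981754    21.98329041]
[[177 174 174 186 186 188 183 178 173 161 161 177 184 204 216 215 203 199
  195 189 149  85  39  42  45  39  42  42  39  38]
 [182 175 169 174 174 163 162 174 176 167 175 194 200 194 200 190 166 176
  173 123  44  35  39  44  47  49  47  43  47  50]
 [159 166 173 187 197 193 196 194 197 185 161 172 183 176 180 187 191 206
  187 112  35  33  37  42  43  53  47  49  47  48]
 [194 187 193 182 159 172 177 175 179 182 187 206 216 215 215 217 218 207
  153  39  39  31  33  41  49  52  54  51  49  52]
 [181 171 178 180 184 200 207 211 210 214 214 216 215 215 215 216 214 185
  113  37  40  34  35  37  48  51  52  53  52  55]
 [212 211 212 213 214 213 210 210 206 197 196 198 209 216 216 215 215 166
   58  32  33  35  33  35  45  53  56  57  56  56]
 [215 214 214 215 215 214 209 204 188 179 179 181 193 210 217 216 209 153
   34  31  39  40  38  38  43  55  58  54  55  56]
 [217 217 217 216 215 214 203 187 191 206 205 198 186 190 207 216 191 121
   35  42  46  42  42  38  42  52  56  62  61  59]
 [215 215 217 216 216 212 189 186 209 208 206 205 202 179 186 214 178  89
   33  38  40  43  46  39  36  45  59  59  59  59]
 [214 211 216 218 216 196 171 199 213 211 204 202 201 192 184 195 157  58
   35  41  37  44  45  41  33  47  57  61  58  60]]
[[  6.   8.  10.  12.  11.   7.]
 [ 60.  67.  66.  65.  64.  11.]
 [ 66.  64.  65.  64.  63.  64.]
 [ 67.  63.  64.  65.  68.  63.]
 [ 63.  66.  68.  62.  64.  66.]
 [ 66.  64. 323. 326.  68.  65.]
 [227. 325. 325. 325. 329. 329.]]
[[66. -1. -1. -1. -2. -2. -2. -1.]
 [66. 65. 64. -2. -1. -3. -2. -1.]
 [66. 67. 64. 67. 66. -2. -3. -0.]
 [65. 65. 68. 65. 65. 68. 67. -2.]
 [65. 65. 68. 65. 67. 66. 66. 65.]
 [61. 63. 61. 65. 66. 63. 65. 62.]]
```

Run:
```python
from h import *
from cell import arm
W=cloud(pickle.load(open("top0.pkl","rb")))
q=W[335:415,235:345].reshape(-1,3);q=q[q[:,2]>.015];print("station",np.percentile(q,[.5,99.5],axis=0).round(3))
g=c2w(-.104,.023);print(g);plan(arm.observe(),[*g,.017],90+9.43-6)
```

```text
station [[ 0.334 -0.047  0.024]
 [ 0.435  0.11   0.088]]
[ 0.44593703 -0.16585043]
toolx [-0.002   0.0014 -1.    ] jaw yaw -87.94 turn need -0.0239 shift [ 0.0462  0.0047 -0.0028] tool y [ 0.999  0.036 -0.002]
```

Request:
move_arm(
  steps="0 0.005 -0.003 0 230;0 0.005 -0.003 0 230;0.012 0.005 -0.003 0 230;0.024 0.005 -0.003 0 230;0.034 0.005 -0.003 0 230;0.04 0.005 -0.003 0 230;0.04 0.005 -0.003 0 230",
)

```text
clock: 7.73
position: [0.4464, -0.1672, 0.023]
ee_rot: [1.184, 1.226, -1.185]
force: [-0.9, 0.5, 0.2]
width: 0.195
```

Run:
```python
from h import *
from cell import arm
st=arm.observe();print(st["force"],st["width"],st["position"],w2c(st["position"])*1000)
for n in("top","scene"):
    d=arm.get_image(n);a=d["img"];pickle.dump(d,open(n+"6.pkl","wb"))
    b=(a[220:400,330:490] if n=="top" else a[160:310,330:530])
    cv2.imwrite(f"pics/{n}6.png",cv2.resize(b,None,fx=3.5,fy=3.3 if n=="top" else 3.5,interpolation=2))
plan(st,[*c2w(-.104,.023),.0155],90+9.43-6)
```

```text
[-0.9464683   0.45624183  0.17294251] 0.1950311973320785 [ 0.4463675  -0.16723734  0.02301864] [-103.80257756   21.56130226]
toolx [-9.e-04  2.e-04 -1.e+00] jaw yaw -88.06 turn need -0.0259 shift [ 0.0075 -0.0004 -0.0014] tool y [ 0.999  0.034 -0.001]
```

View pics/scene6.png

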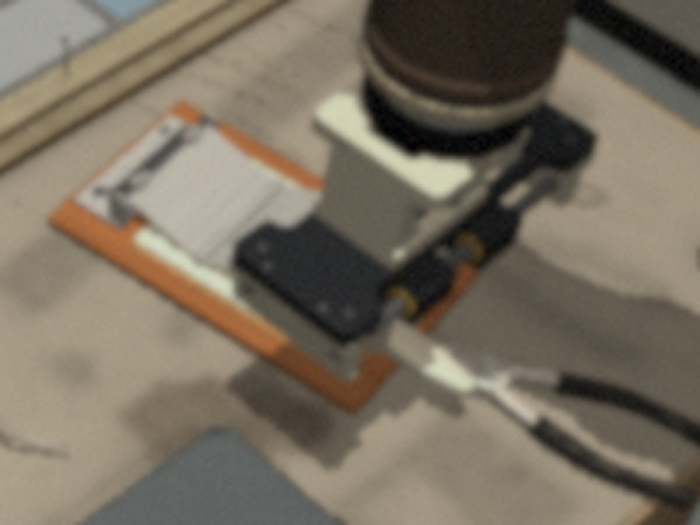

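View pics/top6.png

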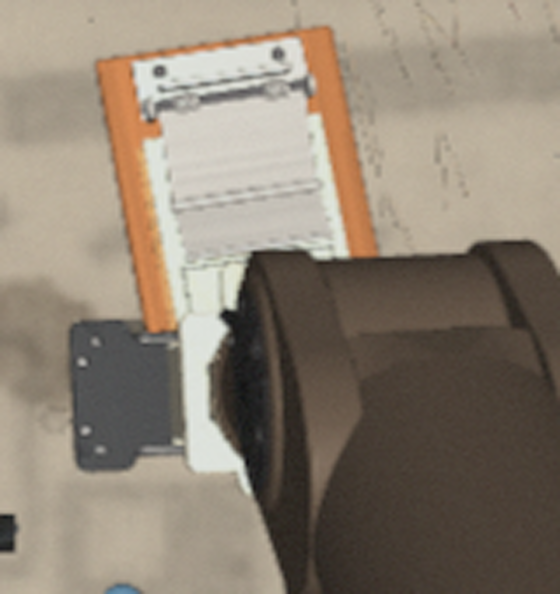

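Request:
move_arm(
  steps="0.004 0 0 0 230;0.006 0 0 0 230;0.006 0.005 -0.001 0 230;0.006 0.012 -0.001 0 230;0.006 0.018 0 0 230;0.006 0.024 0.001 0 230;0.007 0.03 0.002 0 230;0.0075 0.036 0.003 0 230;0.0075 0.036 0.003 0 230",
  squeeze=35,
)

```text
clock: 8.58
position: [0.4838, -0.1694, 0.0158]
ee_rot: [1.185, 1.225, -1.184]
force: [0.0, -0.4, -1.3]
width: 0.196
```

Run:
```python
from h import *
from cell import arm
st=arm.observe();print(st["force"],st["width"],st["position"],w2c(st["position"])*1000)
for n in("top","scene"):
    d=arm.get_image(n);a=d["img"];pickle.dump(d,open(n+"7.pkl","wb"))
    b=(a[220:400,330:490] if n=="top" else a[160:310,330:530])
    cv2.imwrite(f"pics/{n}7.png",cv2.resize(b,None,fx=3.5,fy=3.3 if n=="top" else 3.5,interpolation=2))
plan(st,[*c2w(-.0495,.005),.0145],90+9.43-3)
```

```text
[ 1.09091001e-03 -4.02301663e-01 -1.30866869e+00] 0.19639478726768844 [ 0.48378044 -0.16938439  0.0158008 ] [-67.2469933   13.31343739]
toolx [ 3.e-04  1.e-04 -1.e+00] jaw yaw -88.08 turn need -0.0787 shift [0.0013 0.0187 0.0059] tool y [0.999 0.034 0.   ]
```

View pics/scene7.png

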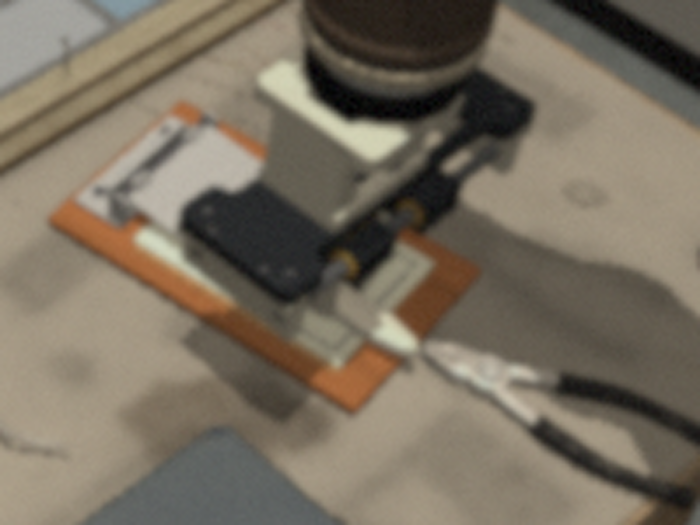

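View pics/top7.png

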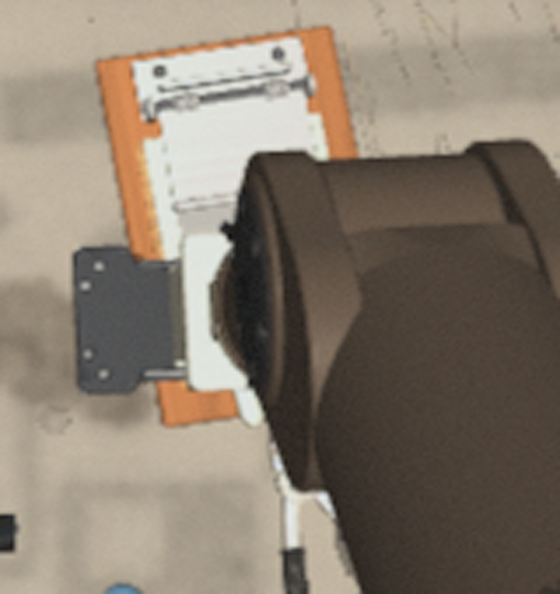

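Request:
move_arm(
  steps="0.0005 0.005 -0.001 0 230;0.001 0.01 0 -0.02 230;0.001 0.014 0.002 -0.04 230;0.001 0.018 0.004 -0.06 230;0.001 0.02 0.006 -0.075 230;0.001 0.02 0.006 -0.075 230;0.001 0.02 0.006 -0.075 230",
)

```text
clock: 9.27
position: [0.5039, -0.1746, 0.0153]
ee_rot: [1.13, 1.257, -1.127]
force: [1.5, 0.1, -1.2]
width: 0.193
```

Run:
```python
from h import *
from cell import arm
st=arm.observe();print(st["force"],st["ft_torque"],st["width"],st["position"],w2c(st["position"])*1000)
for n in("top","scene"):
    d=arm.get_image(n);a=d["img"];pickle.dump(d,open(n+"8.pkl","wb"))
    b=(a[220:400,330:490] if n=="top" else a[160:310,330:530])
    cv2.imwrite(f"pics/{n}8.png",cv2.resize(b,None,fx=3.5,fy=3.3 if n=="top" else 3.5,interpolation=2))
```

```text
[ 1.50370669  0.11999975 -1.15752748] [ 0.09076849 -0.21806547 -0.07121717] 0.19261369115400367 [ 0.50394832 -0.17460851  0.01527252] [-48.20758799   4.85556042]
```

View pics/scene8.png

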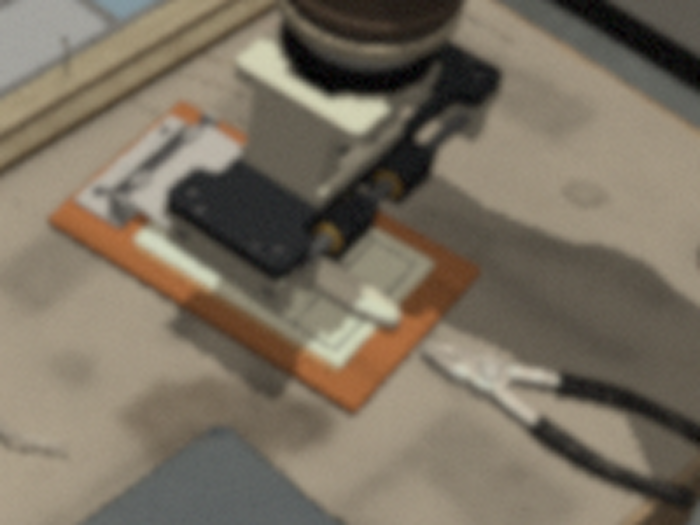

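View pics/top8.png

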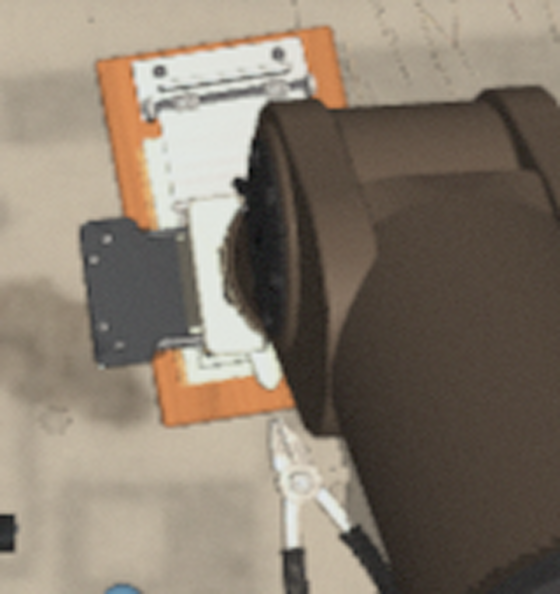

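Run:
```python
from h import *
t=pickle.load(open("top8.pkl","rb"));s=pickle.load(open("scene8.pkl","rb"))
for z in(.015,.02):
  print(w2c(ray(t,330+270/3.5,220+389/3.3,z))*1000,w2c(ray(s,330+398/3.5,160+321/3.5,z))*1000)
W=cloud(s);print((W[240:253:2,424:446:3,2]*1000).round())
```

```text
[-106.78722611    5.62672067] [-107.35988945    5.6752454 ]
[-106.68732306    6.40431949] [-108.8308583     9.67359861]
[[18. 19. 20. 19.  9.  9.  9.  8.]
 [19. 19. 21. 20. 22.  8. 11.  8.]
 [19. 21. 17. 20. 19.  8. 10. 12.]
 [10. 16. 20. 22. 21. 20.  8.  8.]
 [ 8.  8. 16. 20. 21. 19. 22.  4.]
 [ 6.  9.  9. 16. 17. 20. 21.  6.]
 [ 9.  9.  7. 12.  9. 16. 18.  6.]]
```

Request:
move_arm(
  steps="0.001 0.001 0 0 230;0.0015 0.001 0 0 230;0.0015 0.001 0 0 220;0.0015 0.001 0 0 205;0.0015 0.001 0 0 190;0.0015 0.001 0 0 175;0.0015 0.001 0 0 160;0.0015 0.001 0 0 150;0.0015 0.001 0 0 150",
)

```text
clock: 10.12
position: [0.5039, -0.1744, 0.0136]
ee_rot: [1.129, 1.259, -1.129]
force: [-0.2, 0.4, 0.4]
width: 0.405
```

Request:
move_arm(
  steps="-0.003 0.001 0 0 150;-0.01 0.001 0 0 150;-0.03 0.001 0 0 150;-0.06 0.001 0 0 150;-0.1 0.001 0 0 150;-0.14 0.001 0 0 150;-0.16 0 0 0 150",
)

```text
clock: 10.7
position: [0.5058, -0.1743, 0.1788]
ee_rot: [1.13, 1.254, -1.125]
force: [1.0, -0.4, 0.1]
width: 0.416
```

Request:
move_arm(
  steps="0 -0.06 -0.15 0 150;0 -0.06 -0.2 0 150;0 -0.06 -0.2 0 150;0 -0.06 -0.2 0 150;0 -0.06 -0.2 0 150;0 -0.06 -0.2 0 150;0 -0.06 -0.2 0 150",
)

```text
clock: 11.28
position: [0.4219, 0.0201, 0.1745]
ee_rot: [1.125, 1.26, -1.124]
force: [1.4, -1.0, 0.0]
width: 0.412
```

Run:
```python
from h import *
from cell import arm
st=arm.observe();print(st["clock"],st["force"],st["width"],st["position"],st["dq"].round(3))
for n in("top","scene"):
    d=arm.get_image(n);a=d["img"];pickle.dump(d,open(n+"9.pkl","wb"))
    b=(a[215:365,340:460] if n=="top" else a[160:310,330:530])
    cv2.imwrite(f"pics/{n}9.png",cv2.resize(b,None,fx=4 if n=="top" else 3.5,fy=4 if n=="top" else 3.5,interpolation=2))
```

```text
11.2833 [ 1.37515566 -1.01623404  0.03374867] 0.411600238166481 [0.42194685 0.02006167 0.17446895] [ 0.04   0.023  0.057 -0.025  0.017 -0.     0.027]
```

View pics/scene9.png

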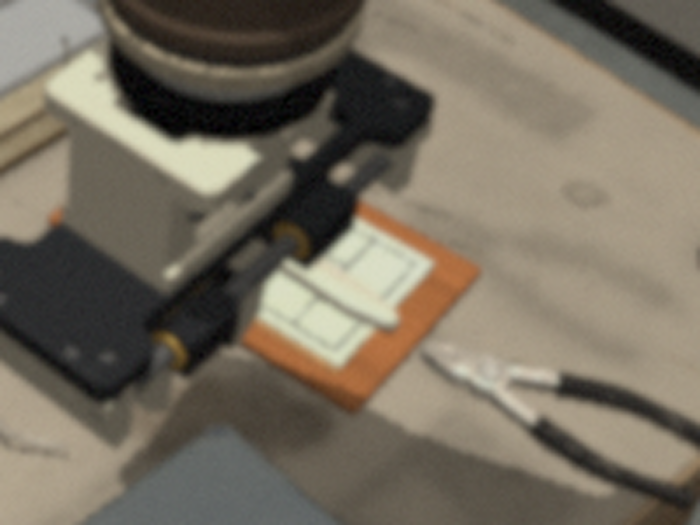

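View pics/top9.png

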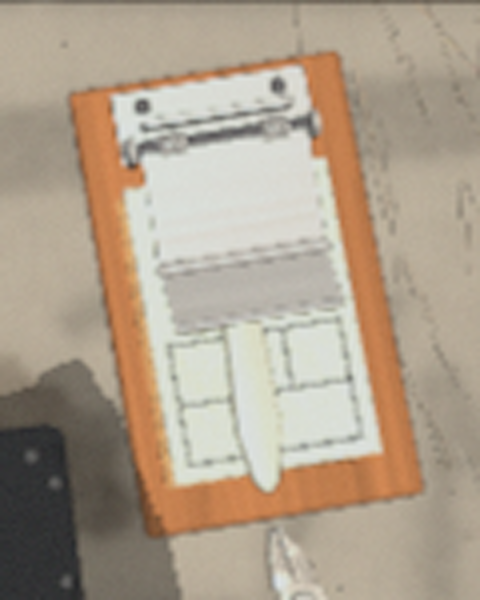

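Run:
```python
from h import *
t=pickle.load(open("top9.pkl","rb"));t0=pickle.load(open("top0.pkl","rb"))
a=w2c(ray(t,340+266/4,215+491/4,.015))*1000;b=w2c(ray(t,340+248/4,215+325/4,.018))*1000;m=w2c(ray(t,340+256/4,215+405/4,.018))*1000
print(a,b,m,np.degrees(np.arctan2(*(b-a)[::-1])))
W=cloud(t);W0=cloud(t0)
def loc(W):
    d=W[...,:2]-C;return np.cos(A)*d[...,0]+np.sin(A)*d[...,1],-np.sin(A)*d[...,0]+np.cos(A)*d[...,1]
for x0 in(-28,-20,-10,0,20,30,40):
    r=[]
    for w in(W0,W):
        x,y=loc(w);k=(abs(x*1000-x0)<4)&(abs(y)<.035);r.append(np.nanmedian(w[k][:,2])*1000)
    print(x0,np.round(r,1))
x,y=loc(W)
for x0 in(-100,-80,-60,-45):
    k=(abs(x*1000-x0)<6)&(abs(y*1000-5)<4);print(x0,np.nanmedian(W[k][:,2])*1000)
```

```text
[-106.36995181    6.73836107] [-31.07092344   1.43270144] [-67.48530681   4.53242992] -4.030467847888573
-28 [25.7 35.8]
-20 [22.9 32.2]
-10 [18.5 26.7]
0 [16.5 23.6]
20 [19.1 23.6]
30 [21.7 25.3]
40 [25.  26.9]
-100 19.156899432394958
-80 18.781933219045754
-60 18.68090215652707
-45 18.850483453412448
```

```bash
python3 -c "
from cell import arm
print(arm.sign_off())"
```

```text
the job is handed in; nothing more can be done
None
```

The fid is under the clip on top of the cards, narrow end first, and the job was handed in at about 11.4 s of the 37 s. The sign-off gives no verdict.

I gripped it across its width about 6 mm behind its centre. The jar stood close, so I set the gripper to one side and let the closing finger slide the fid over. I brought it in slightly off to one side to miss the pliers, pushed it in and straightened it, then let go and backed the arm away.

Last checks, measured after release with the arm clear:

| Check | Measured | Allowed |
|---|---|---|
| Fid centre along the clip (x) | about −42 mm | −56 to +10 mm |
| Fid centre off the middle line (y) | about +2 to +3 mm | within 20 mm |
| Covered by the clip | about 5 cm | about 5 cm asked |
| Angle from straight | about 4° | under 15° |
| Lying flat | top at 18.7 to 19.2 mm along its length | under 8° tilt |
| Clip lift | about 10 mm at the lip, about 0.12 rad | over 0.06 rad |

No check failed. The fid's inner end is hidden under the clip, so its position is worked out from the visible outer end and the 128 mm length. Before release, the two cameras put that end within about 1 to 2 mm of each other along the clip. The other objects were not moved as far as the pictures show. The forces reported after each move stayed at about 4 N or less.

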